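# Push the used reagent trough under the waste bin's spring flap

## Task

Throw away the used, pink-stained reagent trough that stands on the loading shelf of the yellow bench waste bin: press the black thumb paddle down with one fingertip and keep it down so that the red spring flap stays open, and meanwhile, with the other fingertip, push the trough along the shelf under the flap until it drops into the bin. The trough is wet, so it must not touch the flap, and it is only pushed, never picked up; keep the flap held open until the trough has dropped, then let go so that it springs shut. Leave everything else on the bench where it stands.

Things in the scene. Friction and masses are not known exactly. Their poses are not given: they have to be found in the camera images.
- bin: yellow bench waste bin, fixed: 210 mm long (x), 114 wide, 164 high at the hood. Origin at bench level straight below the flap's axle, midway across; x points from the loading shelf into the bin (the push direction), y to its left, z up. The hood starts at x = -6 mm; underside 161 mm, top 164 mm (rear strip 168 mm); clear top
- sill (a point): middle of the loading shelf's inner edge, on its top (bin x = -4, z = 95 mm). The level steel shelf reaches from here 106 mm towards the loading side, between 8 mm high rails with inner faces 51 mm either side. Beyond the edge is an open well, 99 mm long, 102 wide, floor at z = 5 mm: a trough pushed until its middle is past the edge tips in
- flap (a joint): red sprung flap and thumb paddle, one rigid piece on an axle along the bin's y (x = 0, z = 153 mm). 0 = shut (leaf hangs down); grows to 1.25 rad (stop) as the paddle is pressed and the leaf swings inward and up. Leaf 98 mm wide, 54 long, 3 thick; lower edge at z = 153 - 54 cos(q) mm: clear over the trough from q = 0.85. Shuts when let go; paddle force 2 N at first, 5 N at the stop
- paddle (a point): centre of the black thumb paddle, a plate that moves with the flap: 30 x 54 (along the bin's y, y = 64 to 118 mm, left of the hood; this point y = 91) x 6 mm, on a 64 mm lever arm (7 mm thick, at y = 62) from the axle towards the loading side. Centre at bin x = -64 cos(q - 0.07), z = 153 - 64 sin(q - 0.07) mm (157 high shut, 94 at the stop); level at q = 0.7, outer edge raised when shut
- trough_c (a point): centre of the used reagent trough: open white plastic tray, inside stained pink, 46 mm (its x) by 86 mm (its y) by 22 mm high, walls 3 mm, about 40 g, loose on the shelf with its long side across; the point is half-way up, 11 mm above its underside, axes along the sizes
- tipbox: white and yellow pipette-tip box, 85 x 120 x 60 mm, loose on the bench on the right of the bin; origin at the centre of its underside. Leave alone
- plate96: black 96-well plate, 86 x 128 x 14 mm, loose on the bench; origin at the centre of its underside. Leave alone
- tubes: blue tube rack with capped tubes, 55 x 100 x 42 mm, loose on the bench left of the bin's rear part; origin at the centre of its underside. Leave alone
- clean_trough: clean all-white reagent trough, 46 x 86 x 22 mm, loose on the bench; origin at the centre of its underside. Leave alone
- media: glass bottle with blue cap, 66 mm diameter, 130 mm high, loose on the bench; origin at the centre of its underside. Leave alone
- jar: glass jar with metal lid, 72 mm diameter, 100 mm high, loose on the bench; origin at the centre of its underside. Leave alone
There are look-alikes about, which are no part of the job. What is shaped like the part that bears trough_c but orange is not meant.

How it is judged (in metres and radians):
On the way, in this order (a step that is already met when the one before it is completed fails the run):
1. a fingertip holds the flap open (past 0.75 rad) while the trough still stands on the shelf in front of it (value of joint flap above 0.75 rad and contact force between the fingers and flap above 0.3 N and x of trough_c in the frame of bin below -0.03 m and z of trough_c in the frame of bin above 0.098 m), for 0.2 s.
2. the trough has dropped into the bin with the flap still held open (z of trough_c in the frame of bin below 0.08 m and x of trough_c in the frame of bin above 0 m and value of joint flap above 0.6 rad and contact force between the fingers and flap above 0.3 N), for 0.05 s.
At the end, for the whole second after the job is handed in: the trough lies at rest inside the bin's well (its centre below 65 mm above the bench, between the shelf edge and the rear wall) and the flap is shut (below 0.06 rad) (x of trough_c in the frame of bin between 0 and 0.095 m and y of trough_c in the frame of bin between -0.051 and 0.051 m and z of trough_c in the frame of bin below 0.065 m and linear speed of trough below 0.03 m/s and value of joint flap below 0.06 rad); the robot touches nothing.
It fails at once if the flap touches the trough (more than 0.2 N) (contact force between trough and flap above 0.2 N).
It fails at once if the trough is lifted more than 15 mm off the shelf (z of trough_c in the frame of bin above 0.121 m).
It fails at once if the trough falls or is pushed off the shelf beside or before the bin ((z of trough_c in the frame of bin below 0.09 m and x of trough_c in the frame of bin below -0.03 m) or y of trough_c in the frame of bin above 0.06 m or y of trough_c in the frame of bin below -0.06 m).
It fails at once if another thing on the bench is moved by more than 20 mm (distance of any of tipbox, plate96, tubes, clean_trough, media, jar from where it was at the start of the episode above 0.02 m).
It also fails if it takes over 45 s, if anything falls off the work surface, if the arm or the gripper's body presses on something with over 40 N, if the wrist force passes 120 N, or if a joint passes its speed limit or range.

## Robot

A 6-joint arm with a two-finger parallel gripper is mounted at the origin on the work surface. World frame = base frame: x ahead of the robot, y to its left, z up, the work surface at z = 0. Lengths are in mm, angles in rad, forces in N, time in s.
With the tool pointing down it reaches from about 225 to 725 mm from the base axis. Payload 3.1 kg.
Tool frame: the origin (TCP) lies midway between the tips of the shut fingers; the grasp point (between the pads) lies 19 mm behind it; z points along the fingers, x is the direction in which the jaws open and shut, and the axes are right-handed (so a half turn about z gives the same grasp; the last joint's range is limited). The gripper opens to 85 mm and grips with 20 to 120 N. Pads are 22 mm wide; open, the fingers measure 114 mm over their backs; the gripper's body (76 mm by 85 mm) begins 54 mm behind the grasp point. The pads swing forward as they close: fully open they stand 13 mm farther back than shut.
Start: joints at [-1.347, 0.048, 0.099, 1.622, 0, 1.443], TCP at [180.893, -492.844, 231.312] pointing down, gripper open.
Joint ranges: [-2.91, 2.91], [-0.99, 1.94], [-1.21, 1.42], [-2.12, 2.29], [-1.49, 1.47], [-3.14, 3.14]. Speed limits (rad/s): [2.79, 2.79, 3.14, 3.14, 3.14, 3.14].

## Interface

Orientations are given as a 3x3 rotation matrix whose columns are the frame's x, y, z axes.
In Python, from plant import robot gives the robot as it stands.
- The arm moves only by the tool move_arm, never from a script. Its argument "moves" is a list of rows, each an object with "delta_rot": the turn, a rotation vector about the tool's x, y, z in degrees, a list of three; "linear": the shift along the tool's x, y, z in mm, a list of three; "gripper": the closure, from 0 (fully open) to 1 (shut). In form: [{"delta_rot": [rx, ry, rz], "linear": [x, y, z], "gripper": gripper}, ...]. A call has exactly 8 rows; each row shifts and turns the pose as measured when the row begins, along the tool's axes as they then stand; what a row does not reach is not made up. A row lasts 1/12 s, in which the tool goes at most 41.7 mm and 7.16 degrees, less where a joint would pass 70% of its speed; a pose out of reach is approached as far as the arm can. A call with a gripper value outside its range is refused whole. The fingers move at their own pace and stop on an object; "force" is the grip in N (left out, the last holds). Time passes only in rows, so rows that do not move let the fingers close, or fill a call up. It gives the time, the measured TCP pose, the force and the opening at its end, in the units of the state.
- robot.get_obs(): the state, without advancing time (a new reading comes with each control period).
- robot.get_image(name): name is "scene" or "top" or "wrist"; returns the picture (384x512x3 uint8, red, green, blue); there is no depth.
- robot.camera_model(name): a dict with "fx", "fy", "cx", "cy" (pixels), "R" (3x3) and "t" (3): a world point X has camera coordinates R X + t; the wrist camera has in their place "T_tool_cam" (4x4, takes a point from camera to tool coordinates, whose origin is the TCP and whose axes are the tool frame's). Camera axes: x right, y down, z forward; pixel columns grow to the right and rows downward; lengths in mm; the calibration is good to about 2 mm. The wrist camera is an equidistant fisheye: a pixel r from the principal point sees the ray r / f radians off the axis. A picture is of the moment at which its call begins: read the wrist's pose just before it. camera_model takes no time and is no camera call.
- robot.finish_job(): hands the job in, once; it reports no verdict.
The state is a dict: "clock": time; "joint_pos": joint angles; "joint_vel": joint speeds; "effort": joint torques, N m; "position": TCP position; "tcp_rot": TCP orientation; "force": force on the tool from outside, world axes, zero at the start; "moment": the same for the moment, N m; "grip_width": finger opening in mm.
Only numpy, scipy, OpenCV 4.12 (cv2) and the standard library are available. Lean on these libraries where they do the work, as an engineer would, in place of code of your own. Each camera call takes 0.05 s, during which the arm holds its last target. There are 200 camera calls.

## Working session

There is one attempt and no reset: what is moved stays moved. The work goes in short steps, Python scripts to look and compute and a tool call to move; the robot and the scene stay as the last step left them, time stands still between calls to the robot, and variables do not carry over. Pictures are saved under pics/ and viewed, about 8 in all and at most 12, crops included, and the job is handed in when it is done.

Besides the shell and the picture viewer there is one more tool, called as name([rows], argument=value, ...), one row to a line, values as JSON. move_arm: Moves the arm, as the interface text tells. Its arguments: {"type":"object","properties":{"moves":{"type":"array","items":{"type":"object","properties":{"delta_rot":{"type":"array","items":{"type":"number"}},"linear":{"type":"array","items":{"type":"number"}},"gripper":{"type":"number"}}}},"force":{"type":"number"}},"required":["moves"]}

```bash
ls; mkdir -p pics
python3 - <<'E'
from plant import robot
import cv2,numpy as np
o=robot.get_obs();print(o)
for n in("scene","top","wrist"):
    im=robot.get_image(n);cv2.imwrite(f"pics/{n}0.png",im[:,:,::-1]);m=robot.camera_model(n);print(n,m)
a=cv2.imread("pics/scene0.png");b=cv2.imread("pics/top0.png")
cv2.imwrite("pics/both.png",np.vstack([a,b])[:, :])
E
```

```text
pics
{'clock': 0.0, 'joint_pos': array([-1.34679169e+00,  4.87550007e-02,  9.76006564e-02,  1.62197563e+00,
       -1.28723085e-05,  1.44301880e+00]), 'joint_vel': array([ 0.00108504, -0.0003029 ,  0.00085742, -0.00190985,  0.00037654,
        0.00042128]), 'effort': array([ 7.66062840e-04, -3.38776875e+01,  3.20017040e+01,  2.02516839e-02,
       -1.48409549e-04,  1.20058044e-07]), 'position': array([ 180.76130197, -492.26229756,  230.11634126]), 'tcp_rot': array([[ 3.44570775e-01, -9.38760193e-01, -5.30936239e-04],
       [-9.38757485e-01, -3.44571066e-01,  2.27247684e-03],
       [-2.31625606e-03, -2.84608736e-04, -9.99997277e-01]]), 'force': array([-0.60250534, -0.0151221 ,  0.37115048]), 'moment': array([-0.00890058,  0.02227865,  0.0263565 ]), 'grip_width': 85.15030313645632}
scene {'fx': 375.9065303684504, 'fy': 375.9065303684504, 'cx': 257.9240274425429, 'cy': 187.06693855600568, 'R': array([[ 0.86988785,  0.49316775, -0.00898313],
       [ 0.29772804, -0.53950206, -0.78758843],
       [-0.39325963,  0.68243908, -0.61613616]]), 't': array([-455.01935358,  -71.98854991, 1602.61572028])}
top {'fx': 370.8322545104749, 'fy': 370.8322545104749, 'cx': 259.146129031394, 'cy': 189.658102839516, 'R': array([[-0.01742046, -0.99979562, -0.01025939],
       [-0.99140201,  0.0186033 , -0.12952206],
       [ 0.12968645,  0.00791485, -0.99152346]]), 't': array([ -10.13285191,  583.56646258, 1088.05494046])}
wrist {'fx': 297.3186396354542, 'fy': 297.3186396354542, 'cx': 254.42097110832597, 'cy': 191.5983594320648, 'T_tool_cam': array([[ 9.99999535e-01, -3.29611150e-04,  9.05822659e-04,
        -7.96676136e-01],
       [ 2.43516320e-05,  9.48058353e-01,  3.18096463e-01,
        -8.30603522e+01],
       [-9.63620878e-04, -3.18096293e-01,  9.48057920e-01,
        -1.42127862e+02],
       [ 0.00000000e+00,  0.00000000e+00,  0.00000000e+00,
         1.00000000e+00]])}
```

View pics/scene0.png

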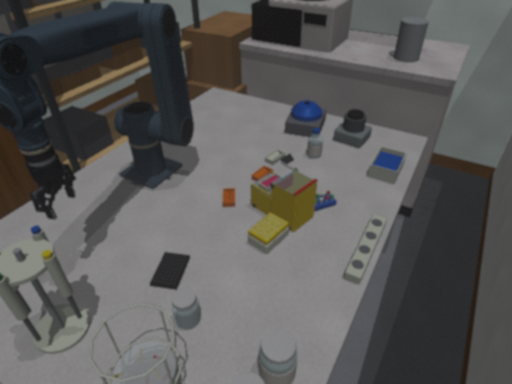

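View pics/top0.png

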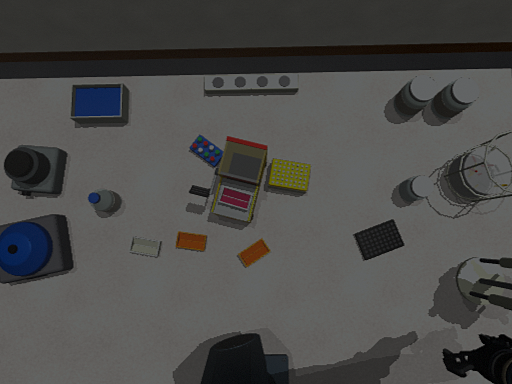

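Top view: bin at about (240,185), with the shelf towards the robot and a pink-stained trough at (236,199). The paddle is at (200,191). Candidates are the pink-stained trough on the shelf (236,199), orange trough look-alikes (192,241) and (254,253), and the clean white one (146,246). I choose the stained one and check it in a crop.

Run:
```python
import cv2,numpy as np
a=cv2.imread("pics/top0.png")[125:235,175:325];b=cv2.imread("pics/scene0.png")[155:255,235:355]
A=cv2.resize(a,(800,587),interpolation=cv2.INTER_CUBIC);cv2.imwrite("pics/tc.png",cv2.convertScaleAbs(A,alpha=1.4))
B=cv2.resize(b,(720,600),interpolation=cv2.INTER_CUBIC);cv2.imwrite("pics/sc.png",B)
```

```text
(no output)
```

View pics/tc.png

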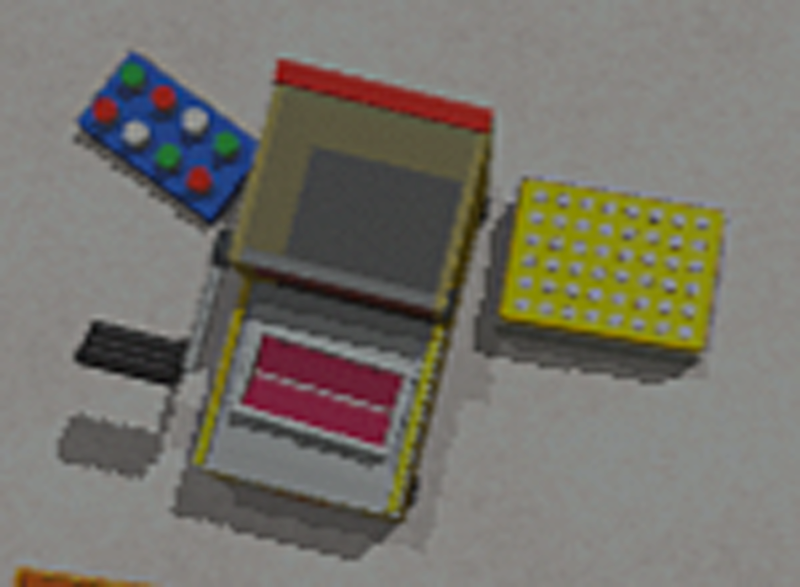

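View pics/sc.png

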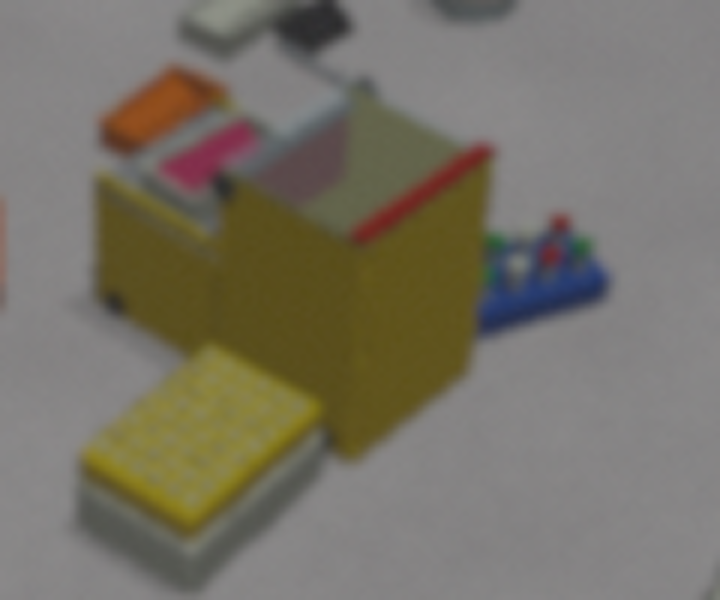

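The crops confirm it: the trough on the shelf is white with a pink interior, crop centre about (325,388), and the paddle is at crop (133,352). Next, the bin pose from known corners.

```bash
cat > h.py <<'E'
from plant import robot
import numpy as np
def ray(n,uv,z):
    m=robot.camera_model(n);d=m["R"].T@[(uv[0]-m["cx"])/m["fx"],(uv[1]-m["cy"])/m["fy"],1];c=-m["R"].T@m["t"]
    return (c+d*(z-c[2])/d[2])[:2]
T=lambda u,v,z:ray("top",(175+(u+.5)/5.3333-.5,125+(v+.5)/5.3364-.5),z)
S=lambda u,v,z:ray("scene",(235+(u+.5)/6-.5,155+(v+.5)/6-.5),z)
def fit(B,W):
    B,W=np.array(B,float),np.array(W);b,w=B-B.mean(0),W-W.mean(0)
    a=np.arctan2((b[:,0]*w[:,1]-b[:,1]*w[:,0]).sum(),(b*w).sum());R=np.array([[np.cos(a),-np.sin(a)],[np.sin(a),np.cos(a)]])
    return a,R,W.mean(0)-R@B.mean(0)
E
python3 - <<'E'
from h import *
B=[(100,57),(100,-57),(-110,57),(-110,-57),(-64,91)]
W=[T(277,60,168),T(493,108,168),T(197,463,103),T(403,518,103),T(133,352,157.5)]
a,R,t=fit(B,W);print("top",a,t);print([np.round((w-t)@R,1) for w in W])
print("scene pts in bin",[np.round((S(*p)-t)@R,1) for p in [(492,148,168),(360,240,168),(97,178,103)]])
print("trough rim in bin",[np.round((T(u,v,117)-t)@R,1) for u,v in [(258,322),(420,364),(387,458),(232,412)]])
print("pink",[np.round((T(u,v,98)-t)@R,1) for u,v in [(265,335),(402,375),(385,447),(245,405)]])
E
```

```text
top -0.2515181443966501 [606.31402628  34.34086117]
[array([99.1, 57. ]), array([100. , -56.6]), array([-108.4,   55.6]), array([-111.4,  -58.1]), array([-63.2,  93.1])]
scene pts in bin [array([97.5, 56.1]), array([ 95.9, -57.5]), array([-104.5,  -56.1])]
trough rim in bin [array([-29. ,  40.5]), array([-30.9, -48.4]), array([-83.3, -43.1]), array([-78.6,  42.1])]
pink [array([-32.8,  37.7]), array([-36.8, -39.3]), array([-76.6, -39.6]), array([-72.1,  38.9])]
```

Fit residuals are about 2 mm: bin at (606,34.5), yaw -0.2515 rad; trough centre in the bin frame is about (-54.5,-1). Plan: jaw axis skewed 35°, so the left finger is on the paddle and the right one behind the trough. The tool leans back 20°, and the push comes mostly from swinging the tool about the paddle finger.

```bash
cat >> h.py <<'E'
from scipy.spatial.transform import Rotation as Ro, Slerp
A=-.2515;O=np.array([606.,34.5,0]);RB=Ro.from_euler('z',A).as_matrix()
def pose(L,psi,tilt,h=50,s=13):
    p=np.radians(psi);t=np.radians(tilt)
    x=np.array([np.sin(p),np.cos(p),0]);f=np.array([np.cos(p),-np.sin(p),0])
    z=f*np.sin(t)-np.array([0,0,1])*np.cos(t);y=np.cross(z,x)
    R=RB@np.c_[x,y,z];return O+RB@np.array(L)-h*R[:,0]+s*R[:,2],R
def now(pr=True,h=50,s=13):
    o=robot.get_obs();p,R=o["position"],o["tcp_rot"];b=RB.T@(p-O);Q=RB.T@R
    if pr:
        print("t",round(o["clock"],2),"L",np.round(b+h*Q[:,0]-s*Q[:,2],1),"R",np.round(b-h*Q[:,0]-s*Q[:,2],1),"psi",np.round(np.degrees(np.arctan2(Q[0,0],Q[1,0])),1),"xz",np.round(Q[2,0],3),"tilt",np.round(np.degrees(np.arccos(-Q[2,2])),1),"F",np.round(RB.T@o["force"],1),"w",round(o["grip_width"],1),"j",np.round(o["joint_pos"],2))
    return p,R
def rows(way,n):
    """way: list of (L,psi,tilt), n: rows per leg; from the present pose"""
    p,R=now()
    for w,k in zip(way,n):
        p1,R1=pose(*w);S=Slerp([0,1],Ro.from_matrix([R,R1]));p0,R0=p,R
        for i in range(1,k+1):
            q=p0+(p1-p0)*i/k;M=S(i/k).as_matrix()
            print('{"delta_rot":',list(map(float,np.round(np.degrees(Ro.from_matrix(R.T@M).as_rotvec()),1))),',"linear":',list(map(float,np.round(R.T@(q-p)))),',"gripper":0},')
            p,R=q,M
E
python3 - <<'E'
from h import *
rows([((-66,90,230),35,20)],[20])
E
```

```text
t 0.15 L [-252.4 -657.3  243.3] R [-309.1 -575.   243.5] psi 145.4 xz -0.002 tilt 0.1 F [-0.1 -0.5  0.2] w 85.2 j [-1.35  0.05  0.1   1.62  0.    1.44]
{"delta_rot": [-0.7, 1.0, -5.5] ,"linear": [-22.0, -27.0, 1.0] ,"gripper":0},
{"delta_rot": [-0.7, 1.0, -5.5] ,"linear": [-19.0, -29.0, 0.0] ,"gripper":0},
{"delta_rot": [-0.7, 1.0, -5.5] ,"linear": [-16.0, -30.0, -1.0] ,"gripper":0},
{"delta_rot": [-0.7, 1.0, -5.5] ,"linear": [-13.0, -32.0, -1.0] ,"gripper":0},
{"delta_rot": [-0.7, 1.0, -5.5] ,"linear": [-10.0, -33.0, -2.0] ,"gripper":0},
{"delta_rot": [-0.7, 1.0, -5.5] ,"linear": [-7.0, -34.0, -2.0] ,"gripper":0},
{"delta_rot": [-0.7, 1.0, -5.5] ,"linear": [-4.0, -34.0, -3.0] ,"gripper":0},
{"delta_rot": [-0.7, 1.0, -5.5] ,"linear": [-1.0, -34.0, -3.0] ,"gripper":0},
{"delta_rot": [-0.7, 1.0, -5.5] ,"linear": [3.0, -34.0, -4.0] ,"gripper":0},
{"delta_rot": [-0.7, 1.0, -5.5] ,"linear": [6.0, -34.0, -4.0] ,"gripper":0},
{"delta_rot": [-0.7, 1.0, -5.5] ,"linear": [9.0, -33.0, -4.0] ,"gripper":0},
{"delta_rot": [-0.7, 1.0, -5.5] ,"linear": [12.0, -32.0, -4.0] ,"gripper":0},
{"delta_rot": [-0.7, 1.0, -5.5] ,"linear": [15.0, -30.0, -5.0] ,"gripper":0},
{"delta_rot": [-0.7, 1.0, -5.5] ,"linear": [18.0, -29.0, -5.0] ,"gripper":0},
{"delta_rot": [-0.7, 1.0, -5.5] ,"linear": [21.0, -27.0, -5.0] ,"gripper":0},
{"delta_rot": [-0.7, 1.0, -5.5] ,"linear": [24.0, -25.0, -5.0] ,"gripper":0},
{"delta_rot": [-0.7, 1.0, -5.5] ,"linear": [26.0, -22.0, -4.0] ,"gripper":0},
{"delta_rot": [-0.7, 1.0, -5.5] ,"linear": [28.0, -20.0, -4.0] ,"gripper":0},
{"delta_rot": [-0.7, 1.0, -5.5] ,"linear": [30.0, -17.0, -4.0] ,"gripper":0},
{"delta_rot": [-0.7, 1.0, -5.5] ,"linear": [31.0, -14.0, -4.0] ,"gripper":0},
```

move_arm([
  {"delta_rot": [-0.7,1,-5.5],"linear": [-22,-27,-8],"gripper": 0},
  {"delta_rot": [-0.7,1,-5.5],"linear": [-19,-29,-8],"gripper": 0},
  {"delta_rot": [-0.7,1,-5.5],"linear": [-16,-30,-8],"gripper": 0},
  {"delta_rot": [-0.7,1,-5.5],"linear": [-13,-32,-8],"gripper": 0},
  {"delta_rot": [-0.7,1,-5.5],"linear": [-10,-33,-5],"gripper": 0},
  {"delta_rot": [-0.7,1,-5.5],"linear": [-7,-34,-4],"gripper": 0},
  {"delta_rot": [-0.7,1,-5.5],"linear": [-4,-34,-3],"gripper": 0},
  {"delta_rot": [-0.7,1,-5.5],"linear": [-1,-34,-3],"gripper": 0},
])

```text
clock: 0.82
position: [319.8, -248.5, 253.2]
tcp_rot: [[0.908, -0.418, 0.019], [-0.41, -0.898, -0.159], [0.083, 0.137, -0.987]]
force: [0.1, 1.2, 0.6]
grip_width: 85.4
```

move_arm([
  {"delta_rot": [-0.7,1,-5.5],"linear": [3,-34,-4],"gripper": 0},
  {"delta_rot": [-0.7,1,-5.5],"linear": [6,-34,-4],"gripper": 0},
  {"delta_rot": [-0.7,1,-5.5],"linear": [9,-33,-4],"gripper": 0},
  {"delta_rot": [-0.7,1,-5.5],"linear": [12,-32,-4],"gripper": 0},
  {"delta_rot": [-0.7,1,-5.5],"linear": [15,-30,-5],"gripper": 0},
  {"delta_rot": [-0.7,1,-5.5],"linear": [18,-29,-5],"gripper": 0},
  {"delta_rot": [0,0,0],"linear": [0,0,0],"gripper": 0},
  {"delta_rot": [0,0,0],"linear": [0,0,0],"gripper": 0},
])

```text
clock: 1.48
position: [419.1, -47.8, 245.4]
tcp_rot: [[0.976, 0.183, 0.122], [0.207, -0.948, -0.241], [0.072, 0.26, -0.963]]
force: [0.3, 0.2, -0.3]
grip_width: 85.6
```

Run:
```python
from h import *
rows([((-66,90,215),35,20)],[14])
```

```text
t 1.48 L [-118.2 -101.4  261.5] R [-207.6 -145.8  254.3] psi 63.6 xz 0.072 tilt 15.6 F [ 0.2  0.3 -0.3] w 85.6 j [-0.1  -0.37 -0.26  1.53 -0.23  1.25]
{"delta_rot": [-0.3, 0.3, -2.0] ,"linear": [10.0, -10.0, 1.0] ,"gripper":0},
{"delta_rot": [-0.3, 0.3, -2.0] ,"linear": [10.0, -9.0, 1.0] ,"gripper":0},
{"delta_rot": [-0.3, 0.3, -2.0] ,"linear": [10.0, -9.0, 1.0] ,"gripper":0},
{"delta_rot": [-0.3, 0.3, -2.0] ,"linear": [11.0, -8.0, 1.0] ,"gripper":0},
{"delta_rot": [-0.3, 0.3, -2.0] ,"linear": [11.0, -8.0, 1.0] ,"gripper":0},
{"delta_rot": [-0.3, 0.3, -2.0] ,"linear": [11.0, -8.0, 1.0] ,"gripper":0},
{"delta_rot": [-0.3, 0.3, -2.0] ,"linear": [11.0, -7.0, 1.0] ,"gripper":0},
{"delta_rot": [-0.3, 0.3, -2.0] ,"linear": [12.0, -7.0, 1.0] ,"gripper":0},
{"delta_rot": [-0.3, 0.3, -2.0] ,"linear": [12.0, -6.0, 2.0] ,"gripper":0},
{"delta_rot": [-0.3, 0.3, -2.0] ,"linear": [12.0, -6.0, 2.0] ,"gripper":0},
{"delta_rot": [-0.3, 0.3, -2.0] ,"linear": [12.0, -6.0, 2.0] ,"gripper":0},
{"delta_rot": [-0.3, 0.3, -2.0] ,"linear": [13.0, -5.0, 2.0] ,"gripper":0},
{"delta_rot": [-0.3, 0.3, -2.0] ,"linear": [13.0, -5.0, 2.0] ,"gripper":0},
{"delta_rot": [-0.3, 0.3, -2.0] ,"linear": [13.0, -4.0, 2.0] ,"gripper":0},
```

Combine into 8 rows at roughly 1.75x.

move_arm([
  {"delta_rot": [-0.5,0.5,-4],"linear": [20,-19,2],"gripper": 0},
  {"delta_rot": [-0.5,0.5,-4],"linear": [21,-17,2],"gripper": 0},
  {"delta_rot": [-0.5,0.5,-4],"linear": [22,-16,2],"gripper": 0},
  {"delta_rot": [-0.6,0.6,-4],"linear": [23,-15,2],"gripper": 0},
  {"delta_rot": [-0.6,0.6,-4],"linear": [24,-12,3],"gripper": 0},
  {"delta_rot": [-0.6,0.6,-4],"linear": [24,-11,4],"gripper": 0},
  {"delta_rot": [-0.6,0.6,-4],"linear": [26,-9,4],"gripper": 0},
  {"delta_rot": [0,0,0],"linear": [0,0,0],"gripper": 0},
])

```text
clock: 2.15
position: [535.6, 97.6, 201.2]
tcp_rot: [[0.766, 0.609, 0.208], [0.643, -0.715, -0.274], [-0.018, 0.344, -0.939]]
force: [0.2, 0.0, -0.2]
grip_width: 85.0
```

Run:
```python
from h import *
import cv2
rows([((-66,90,190),35,20)],[6])
im=robot.get_image("wrist");cv2.imwrite("pics/w1.png",cv2.resize(im,(768,576))[:,:,::-1])
```

```text
t 2.15 L [-58.3  87.  212.5] R [-116.5    5.7  214.3] psi 35.6 xz -0.018 tilt 20.2 F [ 0.2  0.1 -0.2] w 85.0 j [ 0.24 -0.05 -0.1   1.38 -0.32  1.09]
{"delta_rot": [0.0, 0.2, -0.0] ,"linear": [-0.0, -3.0, 3.0] ,"gripper":0},
{"delta_rot": [0.0, 0.2, -0.0] ,"linear": [-0.0, -3.0, 3.0] ,"gripper":0},
{"delta_rot": [0.0, 0.2, -0.0] ,"linear": [-0.0, -3.0, 3.0] ,"gripper":0},
{"delta_rot": [0.0, 0.2, -0.0] ,"linear": [-0.0, -3.0, 3.0] ,"gripper":0},
{"delta_rot": [0.0, 0.2, -0.0] ,"linear": [-0.0, -3.0, 3.0] ,"gripper":0},
{"delta_rot": [0.0, 0.2, -0.0] ,"linear": [-0.0, -3.0, 3.0] ,"gripper":0},
```

View pics/w1.png

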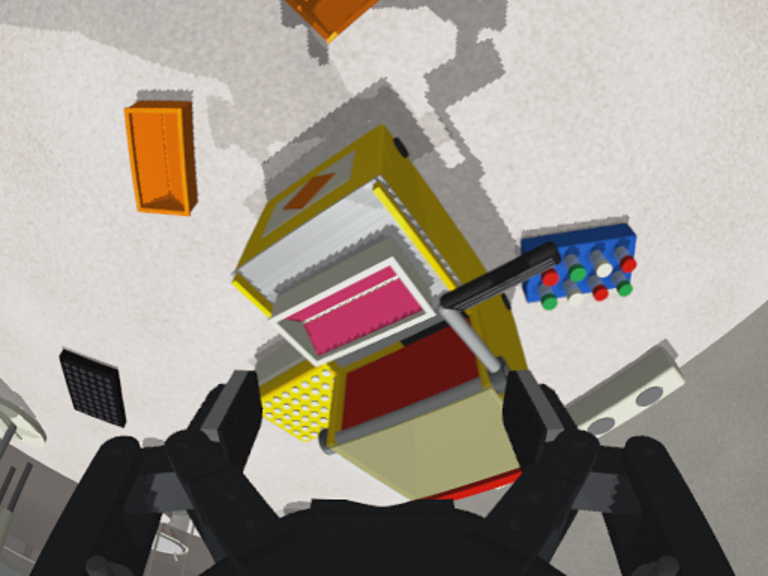

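The wrist view shows the pink trough at (355,310), paddle at (500,275), hood at lower centre and fingertips at about (240,375) and (525,375). I check the bin and trough positions from here, and project my assumed fingertip points.

```bash
cat >> h.py <<'E'
def wpt(uv,z,k=1.5):
    m=robot.camera_model("wrist");p,R=now(False);T=m["T_tool_cam"]
    d=np.array([((uv[0]+.5)/k-.5-m["cx"]),((uv[1]+.5)/k-.5-m["cy"])]);r=np.hypot(*d);th=r/m["fx"]
    v=R@T[:3,:3]@np.array([*(d/r*np.sin(th)),np.cos(th)]);c=p+R@T[:3,3]
    w=c+v*(z-c[2])/v[2];return (RB.T@(w-O))[:2]
def wpx(P,k=1.5):
    m=robot.camera_model("wrist");T=m["T_tool_cam"];v=T[:3,:3].T@(np.array(P)-T[:3,3]);r=np.hypot(*v[:2]);th=np.arctan2(r,v[2])
    return np.round(((v[:2]/r*th*m["fx"]+[m["cx"],m["cy"]])+.5)*k-.5)
E
python3 - <<'E'
from h import *
for n,uv,z in [("railL front",(378,183),103),("railR front",(234,281),103),("rim RL",(392,258),117),("rim RR",(272,320),117),("rim FR",(317,362),117),("rim FL",(437,310),117),("paddle outer",(443,304),160),("paddle2",(557,247),160),("axle R end",(325,440),153),("axle L end",(500,375),153)]: print(n,np.round(wpt(uv,z),1))
for x in(-57,-43,43,57): print(x,[wpx((x,y,z)) for y,z in((-11,-13),(11,-13))])
E
```

```text
railL front [-110.1   56.9]
railR front [-109.8  -51.6]
rim RL [-76.3  41.8]
rim RR [-80.7 -42.6]
rim FR [-37.1 -44.6]
rim FL [-31.9  42.2]
paddle outer [-68.1  63.4]
paddle2 [-67.1 118.6]
axle R end [ -3.7 -62. ]
axle L end [ 0.2 60.6]
-57 [array([214., 364.]), array([224., 416.])]
-43 [array([252., 366.]), array([260., 419.])]
43 [array([505., 366.]), array([498., 419.])]
57 [array([544., 364.]), array([534., 417.])]
```

Wrist and top views agree to about 2 mm, and the fingertip model matches. Now descend along the paddle's arc.

Run:
```python
from h import *
rows([((-64,90,180),35,20),((-58,90,150),35,20),((-51,90,128),35,20)],[6,5,5])
```

```text
t 2.2 L [-58.8  85.1 213.2] R [-117.2    3.9  215.2] psi 35.7 xz -0.019 tilt 20.2 F [-0.3 -0.4 -0.7] w 85.6 j [ 0.24 -0.06 -0.1   1.38 -0.32  1.09]
{"delta_rot": [0.0, 0.2, -0.1] ,"linear": [0.0, -3.0, 5.0] ,"gripper":0},
{"delta_rot": [0.0, 0.2, -0.1] ,"linear": [0.0, -3.0, 5.0] ,"gripper":0},
{"delta_rot": [0.0, 0.2, -0.1] ,"linear": [0.0, -3.0, 5.0] ,"gripper":0},
{"delta_rot": [0.0, 0.2, -0.1] ,"linear": [0.0, -3.0, 5.0] ,"gripper":0},
{"delta_rot": [0.0, 0.2, -0.1] ,"linear": [0.0, -3.0, 5.0] ,"gripper":0},
{"delta_rot": [0.0, 0.2, -0.1] ,"linear": [0.0, -3.0, 5.0] ,"gripper":0},
{"delta_rot": [0.0, 0.0, 0.0] ,"linear": [1.0, -1.0, 6.0] ,"gripper":0},
{"delta_rot": [0.0, 0.0, 0.0] ,"linear": [1.0, -1.0, 6.0] ,"gripper":0},
{"delta_rot": [0.0, 0.0, 0.0] ,"linear": [1.0, -1.0, 6.0] ,"gripper":0},
{"delta_rot": [0.0, -0.0, -0.0] ,"linear": [1.0, -1.0, 6.0] ,"gripper":0},
{"delta_rot": [0.0, 0.0, 0.0] ,"linear": [1.0, -1.0, 6.0] ,"gripper":0},
{"delta_rot": [0.0, 0.0, -0.0] ,"linear": [1.0, -0.0, 5.0] ,"gripper":0},
{"delta_rot": [0.0, 0.0, 0.0] ,"linear": [1.0, -0.0, 5.0] ,"gripper":0},
{"delta_rot": [-0.0, -0.0, 0.0] ,"linear": [1.0, -0.0, 5.0] ,"gripper":0},
{"delta_rot": [0.0, -0.0, -0.0] ,"linear": [1.0, -0.0, 5.0] ,"gripper":0},
{"delta_rot": [0.0, 0.0, 0.0] ,"linear": [1.0, -0.0, 5.0] ,"gripper":0},
```

move_arm([
  {"delta_rot": [0,0.2,-0.1],"linear": [0,-3,5],"gripper": 0},
  {"delta_rot": [0,0.2,-0.1],"linear": [1,-3,5],"gripper": 0},
  {"delta_rot": [0,0.2,-0.1],"linear": [0,-3,5],"gripper": 0},
  {"delta_rot": [0,0.2,-0.1],"linear": [1,-3,5],"gripper": 0},
  {"delta_rot": [0,0.2,-0.1],"linear": [0,-3,5],"gripper": 0},
  {"delta_rot": [0,0.2,-0.1],"linear": [0,-3,5],"gripper": 0},
  {"delta_rot": [0,0,0],"linear": [0,-1,5],"gripper": 0},
  {"delta_rot": [0,0,0],"linear": [0,0,0],"gripper": 0},
])

```text
clock: 2.87
position: [529.7, 94.5, 159.7]
tcp_rot: [[0.764, 0.606, 0.221], [0.645, -0.717, -0.265], [-0.002, 0.345, -0.939]]
force: [0.4, -0.8, -0.8]
grip_width: 85.4
```

Run:
```python
from h import *
rows([((-58,90,150),35,20)],[7])
```

```text
t 2.87 L [-63.5  82.5 171.8] R [-121.5    1.   172. ] psi 35.4 xz -0.002 tilt 20.2 F [ 0.6 -0.6 -0.8] w 85.4 j [ 0.23 -0.08 -0.21  1.28 -0.31  1.08]
{"delta_rot": [0.0, 0.0, -0.1] ,"linear": [1.0, -1.0, 3.0] ,"gripper":0},
{"delta_rot": [0.0, 0.0, -0.1] ,"linear": [1.0, -1.0, 3.0] ,"gripper":0},
{"delta_rot": [0.0, 0.0, -0.1] ,"linear": [1.0, -1.0, 3.0] ,"gripper":0},
{"delta_rot": [0.0, 0.0, -0.1] ,"linear": [1.0, -1.0, 3.0] ,"gripper":0},
{"delta_rot": [0.0, 0.0, -0.1] ,"linear": [1.0, -1.0, 3.0] ,"gripper":0},
{"delta_rot": [0.0, 0.0, -0.1] ,"linear": [1.0, -1.0, 3.0] ,"gripper":0},
{"delta_rot": [0.0, 0.0, -0.1] ,"linear": [1.0, -1.0, 3.0] ,"gripper":0},
```

move_arm([
  {"delta_rot": [0,0,0],"linear": [2,-1,3],"gripper": 0},
  {"delta_rot": [0,0,0],"linear": [2,-1,3],"gripper": 0},
  {"delta_rot": [0,0,0],"linear": [1,-1,3],"gripper": 0},
  {"delta_rot": [0,0,0],"linear": [1,-1,3],"gripper": 0},
  {"delta_rot": [0,0,0],"linear": [1,-1,4],"gripper": 0},
  {"delta_rot": [0,0,0],"linear": [1,-1,4],"gripper": 0},
  {"delta_rot": [0,0,0],"linear": [1,-1,4],"gripper": 0},
  {"delta_rot": [0,0,0],"linear": [0,0,0],"gripper": 0},
])

```text
clock: 3.53
position: [542.0, 99.4, 136.5]
tcp_rot: [[0.765, 0.602, 0.23], [0.644, -0.717, -0.266], [0.005, 0.351, -0.936]]
force: [0.6, 0.1, 2.0]
grip_width: 85.6
```

Run:
```python
from h import *
rows([((-51,91,125),35,20)],[7])
```

```text
t 3.53 L [-52.8  90.2 148.9] R [-110.9    8.8  148.4] psi 35.5 xz 0.005 tilt 20.6 F [0.6 0.2 2. ] w 85.6 j [ 0.24 -0.05 -0.23  1.22 -0.32  1.08]
{"delta_rot": [0.1, -0.0, -0.1] ,"linear": [0.0, -1.0, 3.0] ,"gripper":0},
{"delta_rot": [0.1, -0.0, -0.1] ,"linear": [0.0, -1.0, 3.0] ,"gripper":0},
{"delta_rot": [0.1, -0.0, -0.1] ,"linear": [0.0, -1.0, 3.0] ,"gripper":0},
{"delta_rot": [0.1, -0.0, -0.1] ,"linear": [0.0, -1.0, 3.0] ,"gripper":0},
{"delta_rot": [0.1, -0.0, -0.1] ,"linear": [0.0, -1.0, 3.0] ,"gripper":0},
{"delta_rot": [0.1, -0.0, -0.1] ,"linear": [0.0, -1.0, 3.0] ,"gripper":0},
{"delta_rot": [0.1, -0.0, -0.1] ,"linear": [0.0, -1.0, 3.0] ,"gripper":0},
```

move_arm([
  {"delta_rot": [0,0,0],"linear": [0,-3,3],"gripper": 0},
  {"delta_rot": [0,0,0],"linear": [0,-3,3],"gripper": 0},
  {"delta_rot": [0,0,0],"linear": [0,-2,3],"gripper": 0},
  {"delta_rot": [0,0,0],"linear": [0,-1,3],"gripper": 0},
  {"delta_rot": [0,0,0],"linear": [0,-1,3],"gripper": 0},
  {"delta_rot": [0,0,0],"linear": [0,0,3],"gripper": 0},
  {"delta_rot": [0,0,0],"linear": [1,0,3],"gripper": 0},
  {"delta_rot": [0,0,0],"linear": [0,0,0],"gripper": 0},
])

```text
clock: 4.2
position: [546.7, 99.8, 116.1]
tcp_rot: [[0.767, 0.594, 0.241], [0.641, -0.718, -0.27], [0.013, 0.362, -0.932]]
force: [2.2, -0.7, 5.0]
grip_width: 85.2
```

Run:
```python
from h import *
rows([((-40,91,106),35,20)],[7])
```

```text
t 4.2 L [-48.4  91.7 128.9] R [-106.7   10.5  127.6] psi 35.7 xz 0.013 tilt 21.2 F [ 2.3 -0.1  5. ] w 85.2 j [ 0.24 -0.04 -0.26  1.17 -0.33  1.09]
{"delta_rot": [0.2, -0.1, -0.1] ,"linear": [1.0, -0.0, 3.0] ,"gripper":0},
{"delta_rot": [0.2, -0.1, -0.1] ,"linear": [1.0, -0.0, 3.0] ,"gripper":0},
{"delta_rot": [0.2, -0.1, -0.1] ,"linear": [1.0, -0.0, 3.0] ,"gripper":0},
{"delta_rot": [0.2, -0.1, -0.1] ,"linear": [1.0, -0.0, 3.0] ,"gripper":0},
{"delta_rot": [0.2, -0.1, -0.1] ,"linear": [1.0, -0.0, 3.0] ,"gripper":0},
{"delta_rot": [0.2, -0.1, -0.1] ,"linear": [1.0, -0.0, 3.0] ,"gripper":0},
{"delta_rot": [0.2, -0.1, -0.1] ,"linear": [1.0, -0.0, 3.0] ,"gripper":0},
```

move_arm([
  {"delta_rot": [0.2,-0.1,0],"linear": [0,-1,3],"gripper": 0},
  {"delta_rot": [0.2,-0.1,0],"linear": [0,-1,3],"gripper": 0},
  {"delta_rot": [0.2,-0.1,0],"linear": [0,-1,3],"gripper": 0},
  {"delta_rot": [0.2,-0.1,0],"linear": [0,-1,3],"gripper": 0},
  {"delta_rot": [0.2,-0.1,0],"linear": [0,-1,3],"gripper": 0},
  {"delta_rot": [0.2,-0.1,0],"linear": [0,-1,3],"gripper": 0},
  {"delta_rot": [0.2,-0.1,0],"linear": [0,-1,3],"gripper": 0},
  {"delta_rot": [0,0,0],"linear": [0,0,0],"gripper": 0},
])

```text
clock: 4.87
position: [555.2, 97.8, 102.0]
tcp_rot: [[0.773, 0.59, 0.233], [0.634, -0.727, -0.263], [0.014, 0.351, -0.936]]
force: [-1.2, -2.1, 3.9]
grip_width: 85.2
```

Run:
```python
from h import *
import cv2
rows([((-42,91,105),35,20)],[7])
im=robot.get_image("wrist");cv2.imwrite("pics/w2.png",cv2.resize(im,(768,576))[:,:,::-1])
```

```text
t 4.87 L [-39.2  91.5 114.9] R [-98.3  10.9 113.5] psi 36.2 xz 0.014 tilt 20.6 F [-0.7 -2.3  3.9] w 85.2 j [ 0.23 -0.01 -0.26  1.14 -0.31  1.09]
{"delta_rot": [0.1, -0.0, -0.2] ,"linear": [-0.0, -1.0, 1.0] ,"gripper":0},
{"delta_rot": [0.1, -0.0, -0.2] ,"linear": [-0.0, -1.0, 1.0] ,"gripper":0},
{"delta_rot": [0.1, -0.0, -0.2] ,"linear": [-0.0, -1.0, 1.0] ,"gripper":0},
{"delta_rot": [0.1, -0.0, -0.2] ,"linear": [-0.0, -1.0, 1.0] ,"gripper":0},
{"delta_rot": [0.1, -0.0, -0.2] ,"linear": [-0.0, -1.0, 1.0] ,"gripper":0},
{"delta_rot": [0.1, -0.0, -0.2] ,"linear": [-0.0, -1.0, 1.0] ,"gripper":0},
{"delta_rot": [0.1, -0.0, -0.2] ,"linear": [-0.0, -1.0, 1.0] ,"gripper":0},
```

View pics/w2.png

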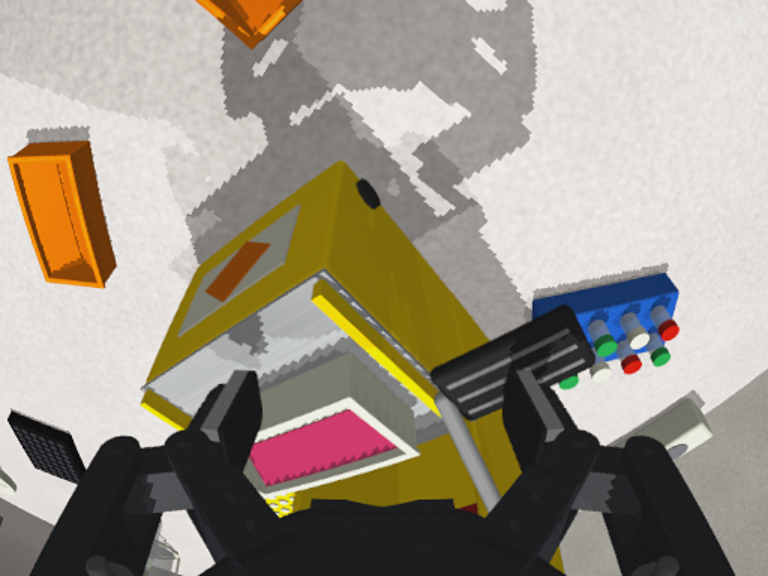

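The paddle sits squarely under the left fingertip (520,360). The right fingertip (245,380) stands behind the trough's middle, whose rear edge is at about (295,425). Press a bit further.

move_arm([
  {"delta_rot": [0.1,0,-0.2],"linear": [0,-1.5,2],"gripper": 0},
  {"delta_rot": [0.1,0,-0.2],"linear": [0,-1.5,2],"gripper": 0},
  {"delta_rot": [0.1,0,-0.2],"linear": [0,-1.5,2],"gripper": 0},
  {"delta_rot": [0.1,0,-0.2],"linear": [0,-1.5,2],"gripper": 0},
  {"delta_rot": [0,0,0],"linear": [0,-1.5,2],"gripper": 0},
  {"delta_rot": [0,0,0],"linear": [0,-1,1],"gripper": 0},
  {"delta_rot": [0,0,0],"linear": [0,0,0],"gripper": 0},
  {"delta_rot": [0,0,0],"linear": [0,0,0],"gripper": 0},
])

```text
clock: 5.58
position: [558.3, 97.2, 98.3]
tcp_rot: [[0.768, 0.593, 0.243], [0.641, -0.72, -0.267], [0.016, 0.361, -0.932]]
force: [-0.3, -1.4, 4.6]
grip_width: 85.2
```

Run:
```python
from h import *
rows([((-40,91,105),28,20),((-34,91,105),0,20)],[2,6])
```

```text
t 5.58 L [-36.6  92.  111.3] R [-95.   10.9 109.6] psi 35.8 xz 0.016 tilt 21.2 F [ 0.1 -1.4  4.6] w 85.2 j [ 0.23 -0.01 -0.27  1.12 -0.32  1.08]
{"delta_rot": [0.6, 0.9, -3.8] ,"linear": [-1.0, 1.0, 3.0] ,"gripper":0},
{"delta_rot": [0.6, 0.9, -3.8] ,"linear": [-1.0, 1.0, 3.0] ,"gripper":0},
{"delta_rot": [-0.0, 1.6, -4.4] ,"linear": [2.0, 4.0, 2.0] ,"gripper":0},
{"delta_rot": [0.0, 1.6, -4.4] ,"linear": [1.0, 5.0, 2.0] ,"gripper":0},
{"delta_rot": [-0.0, 1.6, -4.4] ,"linear": [1.0, 5.0, 2.0] ,"gripper":0},
{"delta_rot": [-0.0, 1.6, -4.4] ,"linear": [1.0, 5.0, 2.0] ,"gripper":0},
{"delta_rot": [0.0, 1.6, -4.4] ,"linear": [0.0, 5.0, 2.0] ,"gripper":0},
{"delta_rot": [-0.0, 1.6, -4.4] ,"linear": [-0.0, 5.0, 2.0] ,"gripper":0},
```

move_arm([
  {"delta_rot": [0.3,0,0],"linear": [0,-2,3],"gripper": 0},
  {"delta_rot": [0.3,0,0],"linear": [0,-3,3],"gripper": 0},
  {"delta_rot": [0,0,0],"linear": [0,-3,3],"gripper": 0},
  {"delta_rot": [0,0,0],"linear": [0,-3,3],"gripper": 0},
  {"delta_rot": [0,0,0],"linear": [0,-3,3],"gripper": 0},
  {"delta_rot": [0,0,0],"linear": [0,-2,2],"gripper": 0},
  {"delta_rot": [0,0,0],"linear": [0,-1,1],"gripper": 0},
  {"delta_rot": [0,0,0],"linear": [0,0,0],"gripper": 0},
])

```text
clock: 6.25
position: [561.8, 100.9, 89.4]
tcp_rot: [[0.772, 0.58, 0.259], [0.635, -0.724, -0.27], [0.031, 0.373, -0.927]]
force: [-2.6, -0.7, 5.0]
grip_width: 85.1
```

Run:
```python
from h import *
rows([((-40,91,104),28,20),((-34,91,104),0,20)],[2,6])
```

```text
t 6.25 L [-34.   96.2 103. ] R [-93.   15.5  99.9] psi 36.2 xz 0.031 tilt 22.0 F [-2.4 -1.3  5. ] w 85.1 j [ 0.24 -0.01 -0.29  1.09 -0.33  1.09]
{"delta_rot": [1.0, 0.6, -4.1] ,"linear": [-3.0, 3.0, -0.0] ,"gripper":0},
{"delta_rot": [1.0, 0.6, -4.1] ,"linear": [-4.0, 2.0, -0.0] ,"gripper":0},
{"delta_rot": [-0.0, 1.6, -4.4] ,"linear": [2.0, 4.0, 2.0] ,"gripper":0},
{"delta_rot": [0.0, 1.6, -4.4] ,"linear": [1.0, 5.0, 2.0] ,"gripper":0},
{"delta_rot": [0.0, 1.6, -4.4] ,"linear": [1.0, 5.0, 2.0] ,"gripper":0},
{"delta_rot": [-0.0, 1.6, -4.4] ,"linear": [1.0, 5.0, 2.0] ,"gripper":0},
{"delta_rot": [0.0, 1.6, -4.4] ,"linear": [0.0, 5.0, 2.0] ,"gripper":0},
{"delta_rot": [-0.0, 1.6, -4.4] ,"linear": [-0.0, 5.0, 2.0] ,"gripper":0},
```

move_arm([
  {"delta_rot": [0.6,-0.3,-3],"linear": [-2,1,0],"gripper": 0},
  {"delta_rot": [0.6,0,-3.5],"linear": [-3,2,0],"gripper": 0},
  {"delta_rot": [0.5,0.5,-3.5],"linear": [-1,2,1],"gripper": 0},
  {"delta_rot": [0,1,-3.5],"linear": [0,3,1],"gripper": 0},
  {"delta_rot": [0,0,0],"linear": [0,0,0],"gripper": 0},
  {"delta_rot": [0,0,0],"linear": [0,0,0],"gripper": 0},
  {"delta_rot": [0,0,0],"linear": [0,0,0],"gripper": 0},
  {"delta_rot": [0,0,0],"linear": [0,0,0],"gripper": 0},
])

```text
clock: 6.92
position: [565.4, 96.4, 95.8]
tcp_rot: [[0.6, 0.756, 0.26], [0.8, -0.558, -0.222], [-0.022, 0.341, -0.94]]
force: [-0.4, -1.7, 5.4]
grip_width: 85.4
```

Run:
```python
from h import *
rows([((-34,90,104),0,20)],[6])
```

```text
t 6.92 L [-39.6  98.  106.9] R [-77.8   5.6 109.2] psi 22.5 xz -0.022 tilt 20.0 F [ 0.1 -1.7  5.4] w 85.4 j [ 0.2  -0.03 -0.29  1.09 -0.27  0.81]
{"delta_rot": [-0.1, 1.5, -3.4] ,"linear": [0.0, 4.0, 2.0] ,"gripper":0},
{"delta_rot": [-0.1, 1.5, -3.4] ,"linear": [-0.0, 4.0, 2.0] ,"gripper":0},
{"delta_rot": [-0.1, 1.5, -3.4] ,"linear": [-0.0, 4.0, 2.0] ,"gripper":0},
{"delta_rot": [-0.1, 1.5, -3.4] ,"linear": [-1.0, 4.0, 2.0] ,"gripper":0},
{"delta_rot": [-0.1, 1.5, -3.4] ,"linear": [-1.0, 4.0, 2.0] ,"gripper":0},
{"delta_rot": [-0.1, 1.5, -3.4] ,"linear": [-1.0, 4.0, 2.0] ,"gripper":0},
```

Run:
```python
from h import *
import cv2
im=robot.get_image("wrist");cv2.imwrite("pics/w3.png",cv2.resize(im,(768,576))[:,:,::-1])
```

```text
(no output)
```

View pics/w3.png

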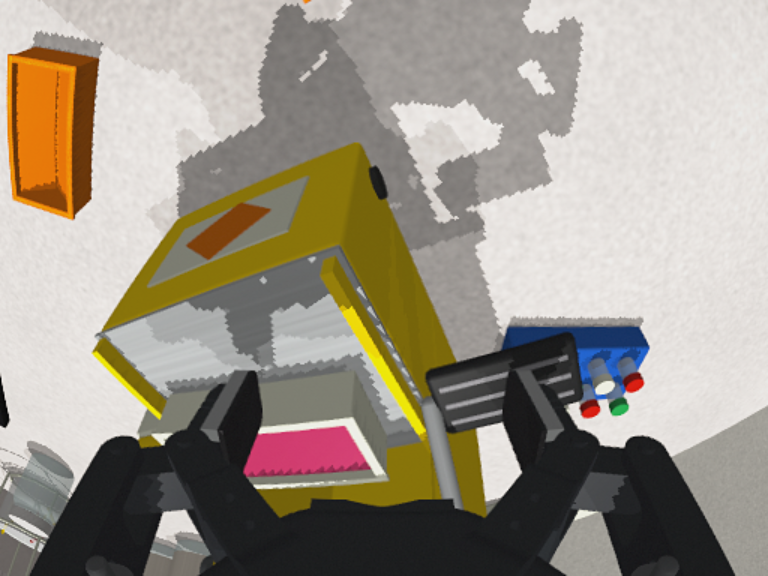

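The trough is squarely in front of the right finger (tip 250,375) and the paddle is well under the left (520,375). Continue the push.

move_arm([
  {"delta_rot": [0,1.5,-3.5],"linear": [0,4,3],"gripper": 0},
  {"delta_rot": [0,1.5,-3.5],"linear": [0,4,2],"gripper": 0},
  {"delta_rot": [0,1.5,-3.5],"linear": [0,4,2],"gripper": 0},
  {"delta_rot": [0,1.5,-3.5],"linear": [0,4,2],"gripper": 0},
  {"delta_rot": [0,0,0],"linear": [0,0,0],"gripper": 0},
  {"delta_rot": [0,0,0],"linear": [0,0,0],"gripper": 0},
  {"delta_rot": [0,0,0],"linear": [0,0,0],"gripper": 0},
  {"delta_rot": [0,0,0],"linear": [0,0,0],"gripper": 0},
])

```text
clock: 7.63
position: [579.1, 92.9, 92.7]
tcp_rot: [[0.366, 0.878, 0.309], [0.931, -0.347, -0.117], [0.004, 0.33, -0.944]]
force: [-0.5, -1.5, 5.7]
grip_width: 85.2
```

Run:
```python
from h import *
rows([((-32,95,104),-6,20)],[6])
```

```text
t 7.63 L [-38.7 100.  105.1] R [-51.1   0.7 104.7] psi 7.1 xz 0.004 tilt 19.3 F [-0.1 -1.6  5.7] w 85.2 j [ 0.13 -0.08 -0.35  1.   -0.16  0.48]
{"delta_rot": [-0.1, 0.7, -2.1] ,"linear": [-0.0, 3.0, 1.0] ,"gripper":0},
{"delta_rot": [-0.1, 0.7, -2.1] ,"linear": [-0.0, 3.0, 1.0] ,"gripper":0},
{"delta_rot": [-0.1, 0.7, -2.1] ,"linear": [-1.0, 3.0, 1.0] ,"gripper":0},
{"delta_rot": [-0.1, 0.7, -2.1] ,"linear": [-1.0, 3.0, 1.0] ,"gripper":0},
{"delta_rot": [-0.1, 0.7, -2.1] ,"linear": [-1.0, 3.0, 1.0] ,"gripper":0},
{"delta_rot": [-0.1, 0.7, -2.1] ,"linear": [-1.0, 3.0, 1.0] ,"gripper":0},
```

move_arm([
  {"delta_rot": [0,0.8,-2.5],"linear": [0,4,2],"gripper": 0},
  {"delta_rot": [0,0.8,-2.5],"linear": [0,4,1],"gripper": 0},
  {"delta_rot": [0,0.8,-2.5],"linear": [-1,4,1],"gripper": 0},
  {"delta_rot": [0,0.8,-2.5],"linear": [-1,4,1],"gripper": 0},
  {"delta_rot": [0,0.5,-2],"linear": [-1,3,1],"gripper": 0},
  {"delta_rot": [0,0,0],"linear": [0,0,0],"gripper": 0},
  {"delta_rot": [0,0,0],"linear": [0,0,0],"gripper": 0},
  {"delta_rot": [0,0,0],"linear": [0,0,0],"gripper": 0},
])

```text
clock: 8.3
position: [591.4, 91.1, 90.4]
tcp_rot: [[0.156, 0.937, 0.312], [0.988, -0.151, -0.042], [0.007, 0.315, -0.949]]
force: [-3.0, -2.0, 6.4]
grip_width: 85.1
```

Run:
```python
from h import *
import cv2
now()
im=robot.get_image("wrist");cv2.imwrite("pics/w4.png",cv2.resize(im,(768,576))[:,:,::-1])
a=robot.get_image("top")[125:235,175:325];s=robot.get_image("scene")[155:255,235:355]
cv2.imwrite("pics/t4.png",np.hstack([cv2.resize(a,(436,320),interpolation=2),cv2.resize(s,(364,320),interpolation=2)])[:,:,::-1])
```

```text
t 8.3 L [-37.  100.4 103.1] R [-27.5   0.9 102.4] psi -5.4 xz 0.007 tilt 18.4 F [-2.4 -2.7  6.4] w 85.1 j [ 0.08 -0.07 -0.34  0.98 -0.07  0.22]
```

View pics/w4.png

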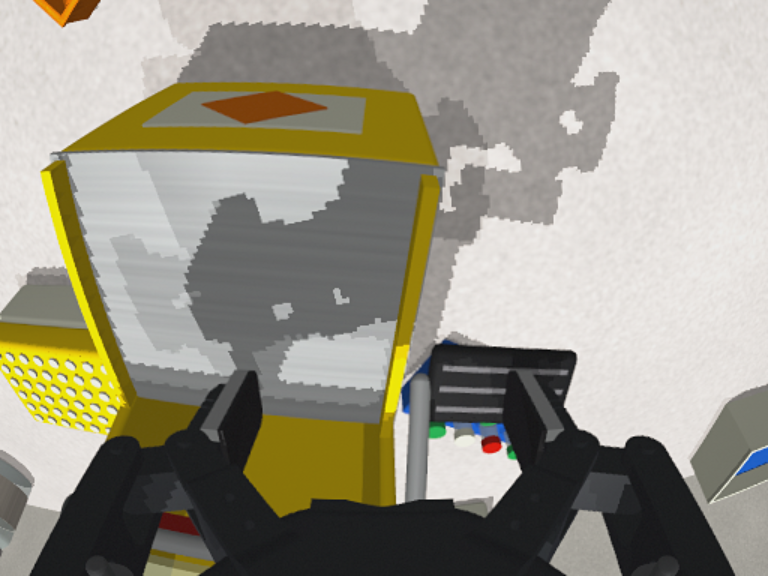

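View pics/t4.png

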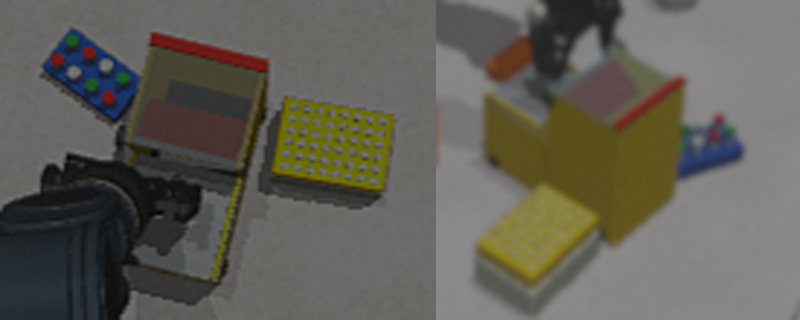

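Shelf is empty in the wrist view (no trough between the rails) and the leaf is open under the clear hood, so the trough has dropped. Now retract along the arc to release the flap.

move_arm([
  {"delta_rot": [0,0,0],"linear": [0,0,0],"gripper": 0},
  {"delta_rot": [0,0,0],"linear": [0,0,0],"gripper": 0},
  {"delta_rot": [0,0,0],"linear": [0,-2,-8],"gripper": 0},
  {"delta_rot": [0,0,0],"linear": [0,-2,-10],"gripper": 0},
  {"delta_rot": [0,0,0],"linear": [0,-2,-10],"gripper": 0},
  {"delta_rot": [0,0,0],"linear": [0,-2,-10],"gripper": 0},
  {"delta_rot": [0,0,0],"linear": [0,-1,-12],"gripper": 0},
  {"delta_rot": [0,0,0],"linear": [0,0,-14],"gripper": 0},
])

```text
clock: 9.12
position: [559.3, 98.1, 150.6]
tcp_rot: [[0.167, 0.937, 0.307], [0.986, -0.162, -0.04], [0.012, 0.309, -0.951]]
force: [-0.2, -0.5, 0.6]
grip_width: 85.0
```

move_arm([
  {"delta_rot": [0,0,0],"linear": [0,0,-15],"gripper": 0},
  {"delta_rot": [0,0,0],"linear": [0,0,-18],"gripper": 0},
  {"delta_rot": [0,0,0],"linear": [0,-10,-20],"gripper": 0},
  {"delta_rot": [0,0,0],"linear": [0,-20,-20],"gripper": 0},
  {"delta_rot": [0,0,0],"linear": [0,-25,-20],"gripper": 0},
  {"delta_rot": [0,0,0],"linear": [0,-20,-10],"gripper": 0},
  {"delta_rot": [0,0,0],"linear": [0,0,0],"gripper": 0},
  {"delta_rot": [0,0,0],"linear": [0,0,0],"gripper": 0},
])

```text
clock: 9.78
position: [439.4, 115.1, 227.9]
tcp_rot: [[0.165, 0.945, 0.284], [0.986, -0.16, -0.041], [0.007, 0.287, -0.958]]
force: [0.4, 0.3, -0.2]
grip_width: 85.6
```

Run:
```python
from h import *
import cv2
now()
w=robot.get_image("wrist");a=robot.get_image("top")[120:240,170:330];s=robot.get_image("scene")[155:255,235:355]
c=np.hstack([cv2.resize(a,(320,240),interpolation=2),cv2.resize(s,(288,240),interpolation=2)])
d=cv2.resize(w,(448,336));d=np.hstack([d,np.zeros((336,160,3),np.uint8)])
cv2.imwrite("pics/f5.png",np.vstack([d,c])[:,:,::-1])
```

```text
t 9.78 L [-189.4   86.1  240.8] R [-180.8  -13.6  240. ] psi -4.9 xz 0.007 tilt 16.7 F [ 0.3  0.3 -0.2] w 85.6 j [ 0.17 -0.44 -0.36  1.38 -0.09  0.32]
```

View pics/f5.png

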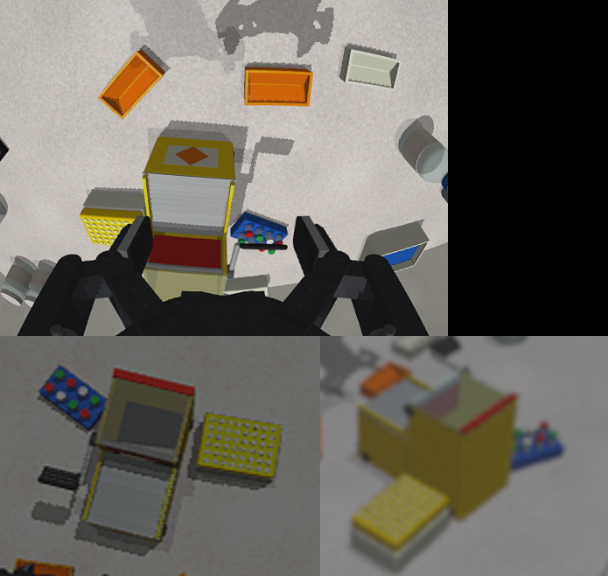

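The flap is shut, the paddle is up and the shelf is empty. One contrast-stretched look into the well for the trough.

Run:
```python
from h import *
import cv2
a=robot.get_image("top");b=cv2.imread("pics/top0.png")[:,:,::-1]
f=lambda i,r:cv2.convertScaleAbs(cv2.resize(i[r[0]:r[1],r[2]:r[3]],(390,400),interpolation=cv2.INTER_CUBIC),alpha=2.2)
r=(132,192,212,272)
cv2.imwrite("pics/g.png",np.hstack([f(b,r),f(a,r)])[:,:,::-1]);now()
d=cv2.absdiff(a,np.ascontiguousarray(b)).max(2)
print([(n,int((d[v0:v1,u0:u1]>40).sum())) for n,u0,u1,v0,v1 in[("tubes",188,224,133,168),("tipbox",267,312,157,193),("plate",353,405,218,260),("clean",130,163,236,258),("media",86,122,188,214)]])
```

```text
t 9.98 L [-187.7   86.   239.8] R [-179.2  -13.6  239.1] psi -4.8 xz 0.007 tilt 16.6 F [-0.9 -0.2 -0.7] w 85.3 j [ 0.17 -0.44 -0.36  1.37 -0.09  0.32]
[('tubes', 0), ('tipbox', 0), ('plate', 0), ('clean', 0), ('media', 0)]
```

View pics/g.png

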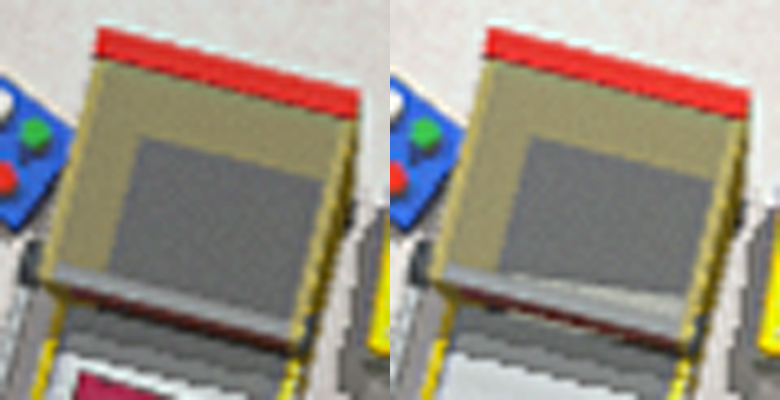

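A pale strip has appeared at the near side of the well (600,290), which should be the trough. Compute where its edge lies for plausible heights.

Run:
```python
from h import *
for z in(20,27,51,95):
    print(z,[np.round(RB[:2,:2].T@(ray("top",(212+(u-390)/6.5,132+v/6.667),z)-O[:2]),1) for u,v in[(507,274),(685,300),(560,322),(500,312)]])
```

```text
20 [array([23.5, 41.7]), array([ 31.2, -43.9]), array([ 7.4, 11.7]), array([ 5.4, 40.6])]
27 [array([22.5, 40.8]), array([ 30.1, -44.3]), array([ 6.5, 10.9]), array([ 4.4, 39.8])]
51 [array([18.9, 37.7]), array([ 26.3, -45.5]), array([3.2, 8.5]), array([ 1.2, 36.7])]
95 [array([12.2, 32.1]), array([ 19.4, -47.9]), array([-2.8,  4. ]), array([-4.7, 31.1])]
```

```bash
python3 -c "
from plant import robot
print(robot.finish_job(), robot.get_obs()['clock'])"
```

```text
the job is handed in; nothing more can be done
the job is handed in; nothing more can be done
```

The used trough is in the bin, the flap has sprung shut, and the job is handed in, at about 10 s of robot time. No verdict was reported.

I pressed the paddle with the left fingertip and held it, reading about 5 N. I then swung the tool about that finger, so the right fingertip pushed the trough along the shelf until it dropped. After that I backed off along the paddle's arc.

**Last checks:**
- **Shelf and flap:** the shelf is empty, the flap is shut and the paddle is up, and the arm is clear of everything.
- **Trough in the well:** it appears as a pale strip at the shelf side of the well. It looks to be standing on its long side, centred at roughly x = 12 mm with its top at about 50 mm. This is inferred: the axle hides part of it, so I measured only its visible edges.
- **Other things on the bench:** the tip box, plate, tube rack, clean trough and bottle show no change against the first top view. I did not compare the jar separately.
- **Flap angle:** I had no direct reading of it during the push. From the fingertip height it was about 1.0 rad, so I could not measure directly that it stayed clear of the trough.

No check failed. The top and wrist views agreed to about 2 mm. The bin corners read from the coarser scene camera were up to about 5 mm off, and I did not use those.

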